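# Clamp a banded card pack in the guarded pack press

## Task

Clamp the banded card pack in the green pack press. With the fingertips, push the pack along the bed until it lies fully home against the back stop under the open foot; then reach down through the yellow-rimmed cut-out in the clear guard, press the red lever plate all the way down so that the foot grips the pack, and come away leaving it clamped. Do not touch the guard, do not pick anything up, and leave the other things where they are.

Things in the scene. Friction and masses are not known exactly. Their poses are not given: they have to be found in the camera images.
- press: Small green hand press fixed to the worktop, for pressing banded card packs flat. Base plate 222 (x, -115 to +107) by 144 (y) by 10 mm thick, so the bed under the pack is at z = 10 mm. Origin: under the base, on its middle line. +x runs from the open mouth, where the pack goes in, to the closed back; +y is left of that; z up. In front of x = -36 mm nothing stands above the gauges and the pack.
- back_stop (a point): Middle of the face of the press's back stop, a 64 mm wide, 30 mm high steel bar; at x = 20, z = 22 mm in the press's frame, same axes. It lies under the guard, behind the foot.
- bed_mouth (a point): Point on the bed midway between the front ends of the two side gauges, x = -75, z = 10 mm in the press's frame, same axes. The gauges are steel strips, 10 mm high, inner faces at y = +-32 mm, that run from here back to the stop; their flared noses reach forward to x = -88 mm.
- pack_center (a point): Middle of the loose pack to clamp: 86 x 56 x 23 mm, white cards, brown band, about 0.1 kg. It starts flat on the bed, long side along the press's x, its far end between the gauges, 25 to 42 mm short of the stop. Home, this point is at about x = -23, y = 0, z = 21 mm in the press's frame and the near end, clear of the guard, at x = -65 mm. Its y axis is the long direction.
- press_lever (a joint): Angle of the lever about its cross shaft (x = -3, z = 74 mm in the press's frame): 0 = raised, foot open; 0.50 rad = down on its stop, toggle straight, foot clamped. It stays where it is left. Pressing the red plate takes about 3 N at first and 5 N as the foot grips; then it meets the stop. Starts between 0 and 0.06.
- lever_plate (a point): Middle of the top face of the lever's red finger plate, 28 (x) by 38 mm (y). Raised, it lies at about x = 52, z = 94 mm in the press's frame, 9 mm below the top of the guard, under the middle of the cut-out; fully down, at about x = 55, z = 66 mm. It moves with the lever.
- guard: Guard of clear 4 mm sheet over the press, not to be touched. Origin: middle of the cut-out, at the top surface (x = 53, y = 0, z = 103 mm in the press's frame, same axes). The level top spans x = -57 to 52, y = -70 to 70 mm; sides and back reach the base; the front slopes to a yellow edge at x = -86, z = -50 mm. Cut-out: 80 (x) by 90 mm (y) inside a yellow rim 7 mm wide, 1 mm proud.
- foot_pad: Black rubber sole of the press's foot, 36 (x) by 52 mm (y), sprung 4 mm; origin under its middle, at x = -3 mm in the press's frame. It goes down 5 mm to the pack as the lever is pressed.
- next_pack: Bystander: thicker banded pack of cards, 56 x 86 x 33 mm, lying right of the press; origin under its middle.
- glue_stick: Bystander: glue stick standing upright, 24 mm thick, 86 mm high; origin under its middle.
- note_pad: Bystander: yellow note pad, 76 x 76 x 16 mm, lying flat; origin under its middle.
- marker: Bystander: white felt marker with blue cap, 135 x 18 x 20 mm, lying flat; origin under its middle.
- pack: The same loose pack; origin under its middle, y along its long direction.
There are look-alikes about, which are no part of the job. Leave any blue or purple look-alike of the pack alone.

How it is judged:
By the outcome, as a careful person would: the job done as asked, in the order asked, and still so for the second after the job is handed in, with the robot touching nothing.
It also fails if it takes over 45 s, if anything falls off the work surface, if the arm or the gripper's body presses on something with over 40 N, if the wrist force passes 120 N, or if a joint passes its speed limit or range.

## Robot

A 6-joint arm with a two-finger parallel gripper is mounted at the origin on the work surface; the furniture and walls round the work are solid. World frame = base frame: x ahead of the robot, y to its left, z up, the work surface at z = 0. Lengths are in m, angles in rad, forces in N, time in s.
With the tool pointing down it reaches from about 0.35 to 0.975 m from the base axis. Payload 7.1 kg.
Tool frame: the origin (TCP) lies midway between the tips of the shut fingers; the grasp point (between the pads) lies 19 mm behind it; z points along the fingers, y is the line along which they close (so a half turn about z gives the same grasp; the last joint's range is limited). The gripper opens to 88 mm and grips with 3 to 60 N. Pads are 20 mm wide; open, the fingers measure 115 mm over their backs; the gripper's body (75 mm by 178 mm) begins 61 mm behind the grasp point.
Start: joints at [-1.14, 0.423, 1.63, -0, 1.089, -0.019], TCP at [0.272, -0.563, 0.223] pointing down, gripper open.
Joint ranges: [-3, 3], [-0.9, 2.11], [0.09, 2.58], [-1.31, 4.45], [0.11, 2.69], [-2.54, 2.54]. Speed limits (rad/s): [2.39, 2.39, 3.01, 3.14, 3.14, 3.14].

## Interface

Orientations are given as a unit quaternion [x, y, z, w].
In Python, from bench import env gives the robot as it stands.
- The arm moves only by the tool move_arm, never from a script. Its argument "deltas" is a list of rows, each an object with "linear": the shift along the tool's x, y, z in mm, a list of three; "angular": the turn, a rotation vector about the tool's x, y, z in rad, a list of three. In form: [{"linear": [x, y, z], "angular": [rx, ry, rz]}, ...]. A call has 1 to 12 rows; each row shifts and turns the commanded pose from where the row before left it, along the tool's axes as they then stand; what a row does not reach is not made up. A row lasts 1/12 s, in which the tool goes at most 41.7 mm and 7.16 degrees, less where a joint would pass 70% of its speed; a pose out of reach is approached as far as the arm can. A call with a gripper value outside its range is refused whole. "gripper" is the closure, from 0 (fully open) to 1 (shut), set as the call begins (left out, the last holds). The fingers move at their own pace and stop on an object; "squeeze" is the grip in N (left out, the last holds). Time passes only in rows, so rows that do not move let the fingers close. It gives the time, the measured TCP pose, the force, the opening and the grip force at its end, in the units of the state.
- env.get_obs(): the state, without advancing time (a new reading comes with each control period).
- env.get_image(name): name is "scene" or "top" or "wrist"; returns the picture (400x640x3 uint8, blue, green, red); there is no depth.
- env.camera_info(name): a dict with "intrinsics" (3x3 intrinsics, pixels), "R" (3x3) and "t" (3): a world point X has camera coordinates R X + t. Camera axes: x right, y down, z forward; pixel columns grow to the right and rows downward; lengths in m; the calibration is good to about 2 mm. A picture is of the moment at which its call begins: read the wrist's pose just before it. camera_info takes no time and is no camera call; for the wrist camera it gives the pose at the moment of the call.
- env.close_job(): hands the job in; it is judged then, once.
The state is a dict: "time_s": time; "qpos": joint angles; "qvel": joint speeds; "joint_efforts": joint torques, N m; "eef_pos": TCP position; "tool_rot": TCP orientation; "ft_force": force on the tool from outside, world axes, zero at the start; "wrist_torque": the same for the moment, N m; "grip_width": opening from 0.0 (shut) to 1.0 (fully open); "gripper_force": force on a finger pad.
Only numpy, scipy, OpenCV 4.12 (cv2) and the standard library are available. Lean on these libraries where they do the work, as an engineer would, in place of code of your own. Each camera call takes 0.05 s, during which the arm holds its last target. There are 200 camera calls.

## Working session

There is one attempt and no reset: what is moved stays moved. The work goes in short steps, Python scripts to look and compute and a tool call to move; the robot and the scene stay as the last step left them, time stands still between calls to the robot, and variables do not carry over. Pictures are saved under pics/ and viewed, at most 10 in all, crops included, and the job is handed in when it is done.

Besides the shell and the picture viewer there is one more tool, called after "Call:" by a JSON object that holds its "op" and its "data", one argument or row to a line. move_arm: Moves the arm, as the interface text tells. Its arguments: {"type":"object","properties":{"deltas":{"type":"array"},"gripper":{"type":"number"},"squeeze":{"type":"number"}},"required":["deltas"]}

```bash
mkdir -p pics
python3 - <<'E'
from bench import env
import cv2,numpy as np
a=env.get_image("scene");b=env.get_image("top")
cv2.imwrite("pics/s0.png",a);cv2.imwrite("pics/t0.png",b)
for n in("scene","top"):
    c=env.camera_info(n);R=np.array(c["R"]);print(n,np.round(-R.T@np.array(c["t"]),3),np.round(R,2).tolist(),c["intrinsics"])
o=env.get_obs();print(o["time_s"],o["eef_pos"],o["tool_rot"],o["ft_force"])
E
```

```text
scene [0.116 0.814 0.75 ] [[-0.92, -0.4, -0.01], [-0.22, 0.53, -0.82], [0.34, -0.75, -0.57]] [[440.73841947   0.         319.00246522]
 [  0.         440.73841947 191.51448982]
 [  0.           0.           1.        ]]
top [ 0.338 -0.061  1.184] [[-0.01, -1.0, -0.01], [-0.99, 0.01, -0.16], [0.16, 0.01, -0.99]] [[383.94096802   0.         324.16278733]
 [  0.         383.94096802 192.84475567]
 [  0.           0.           1.        ]]
0.1 [ 0.27155347 -0.5623528   0.22197033] [ 9.74813447e-01  2.23020694e-01 -1.47176400e-04 -7.01385587e-04] [-0.00233756 -0.44219739 -0.45261473]
```

View pics/t0.png

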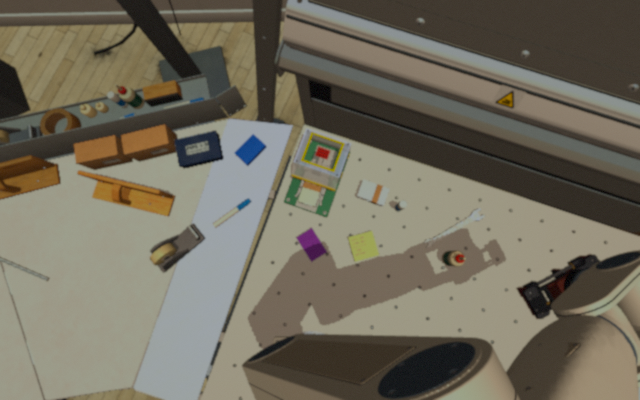

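View pics/s0.png

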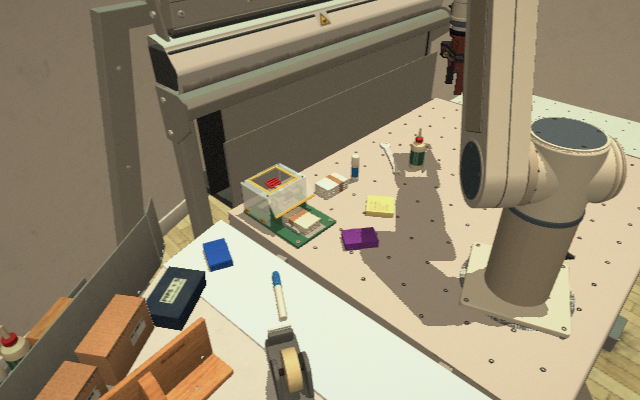

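The top view shows the press at about (318,172) with its mouth facing the robot. The red plate is at (322,154) and the white pack at about (311,193). The bystanders stand well clear. Next I measure the press.

```bash
cat > h.py <<'E'
import cv2,numpy as np
def ray(c,u,v,z):
    K=np.array(c["intrinsics"]);R=np.array(c["R"]);t=np.array(c["t"])
    C=-R.T@t;d=R.T@np.linalg.inv(K)@np.array([u,v,1.]);return C+d*(z-C[2])/d[2]
def proj(c,X):
    p=np.array(c["intrinsics"])@(np.array(c["R"])@np.array(X)+np.array(c["t"]));return p[:2]/p[2]
E
python3 - <<'E'
from bench import env
from h import *
b=cv2.imread("pics/t0.png");c=env.camera_info("top")
x0,y0,x1,y1=270,115,370,225
cr=b[y0:y1,x0:x1];hsv=cv2.cvtColor(cr,cv2.COLOR_BGR2HSV)
def blob(lo,hi):
    m=cv2.inRange(hsv,lo,hi);n,l,s,ce=cv2.connectedComponentsWithStats(m)
    return [(s[i][4],s[i][:4],ce[i]+[x0,y0],(l==i)) for i in np.argsort(-s[1:,4])[:3]+1]
for nm,lo,hi,z in(("red",(0,150,90),(8,255,255),.094),("red2",(172,150,90),(180,255,255),.094),("yel",(22,120,120),(35,255,255),.104),("green",(50,80,40),(90,255,255),.01)):
    for A,s,ce,mk in blob(lo,hi):
        if A<15: continue
        ys,xs=np.nonzero(mk);r=cv2.minAreaRect(np.c_[xs+x0,ys+y0].astype(np.float32))
        print(nm,A,s+[x0,y0,0,0],np.round(ce,1),np.round(ray(c,*ce,z),4))
        P=np.array([ray(c,*p,z) for p in cv2.boxPoints(r)]);print(np.round(P[:,:2],3).tolist())
cv2.imwrite("pics/t0c.png",cv2.resize(cr,None,fx=5.4,fy=5.4,interpolation=cv2.INTER_CUBIC))
E
```

```text
red 101 [316 147  13  12] [322.  152.6] [ 0.6375 -0.0419  0.094 ]
[[0.631, -0.022], [0.656, -0.03], [0.644, -0.062], [0.62, -0.054]]
yel 257 [301 133  43  39] [321.9 151.2] [ 0.639  -0.0419  0.104 ]
[[0.613, 0.02], [0.698, -0.008], [0.663, -0.106], [0.578, -0.077]]
yel 77 [292 175  43  16] [312.6 181.9] [ 0.5486 -0.0144  0.104 ]
[[0.567, 0.046], [0.572, 0.044], [0.529, -0.077], [0.524, -0.075]]
green 210 [317 190  18  26] [325.9 202. ] [ 0.5031 -0.0511  0.01  ]
[[0.471, -0.02], [0.545, -0.048], [0.534, -0.078], [0.46, -0.05]]
green 186 [286 178  14  27] [293.  190.7] [0.5399 0.0507 0.01  ]
[[0.506, 0.077], [0.582, 0.052], [0.571, 0.022], [0.496, 0.047]]
green 154 [305 141  33  20] [314.3 149.5] [ 0.6709 -0.0162  0.01  ]
[[0.642, 0.015], [0.703, -0.005], [0.672, -0.09], [0.612, -0.07]]
```

View pics/t0c.png

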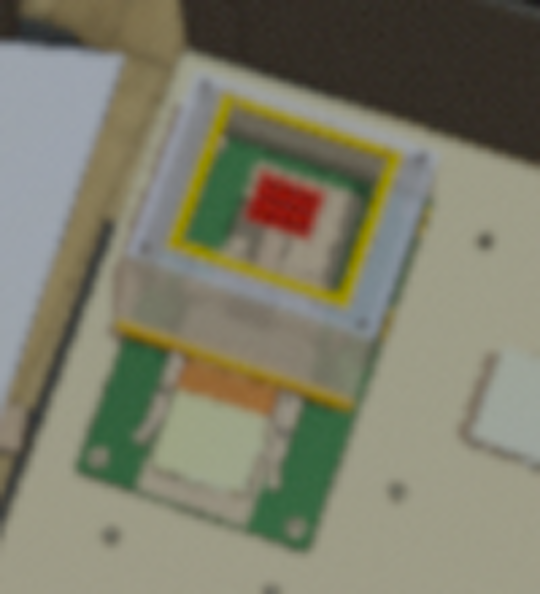

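Run:
```python
from bench import env
from h import *
from scipy.spatial.transform import Rotation as Ro
o=env.get_obs();w=env.camera_info("wrist");R=np.array(w["R"]);C=-R.T@np.array(w["t"])
T=Ro.from_quat(o["tool_rot"]).as_matrix()
print("cam in tool",T.T@(C-o["eef_pos"]),"axis",T.T@R[2])
c=env.camera_info("top");yaw=-.32;ux=np.array([np.cos(yaw),np.sin(yaw)]);uy=np.array([-ux[1],ux[0]])
org=np.array([.6385,-.0425])-.053*ux;print("org",org)
S=lambda x,y:(270+x/5.4,115+y/5.4)
for n,p,z in(("baseL",(78,468),.01),("baseR",(307,550),.01),("rimNW",(222,97),.104),("rimNE",(400,155),.104),("rimSW",(170,246),.104),("rimSE",(348,306),.104),("packL",(157,462),.033),("packR",(250,492),.033),("edgeL",(117,325),.053),("edgeR",(350,405),.053)):
    X=ray(c,*S(*p),z)[:2];print(n,X.round(4),"press",(1000*np.array([(X-org)@ux,(X-org)@uy])).round(1))
for n,l in(("push approach",-.130),("home tcp",-.075),("plate",.054)): print(n,(org+l*ux).round(4))
```

```text
cam in tool [ 7.81150104e-02  3.34413016e-05 -1.61294497e-01] axis [-2.88189654e-01  8.64989068e-04  9.57572961e-01]
org [ 0.58819052 -0.02582797]
baseL [0.5057 0.077 ] press [-110.6   71.7]
baseR [ 0.4571 -0.0536] press [-115.7  -67.5]
rimNW [ 0.6944 -0.0108] press [96.1 47.7]
rimNE [ 0.6605 -0.1066] press [ 94.1 -54. ]
rimSW [0.6118 0.0174] press [ 8.8 48.5]
rimSE [ 0.5777 -0.0775] press [  6.3 -52.3]
packL [0.5053 0.0299] press [-96.2  26.8]
packR [ 0.4877 -0.0222] press [-96.5 -28.1]
edgeL [0.5799 0.0507] press [-32.  70.]
edgeR [ 0.533  -0.0785] press [-35.8 -67.4]
push approach [0.4648 0.0151]
home tcp [ 0.517  -0.0022]
plate [ 0.6394 -0.0428]
```

Run:
```python
import numpy as np
D=np.array([.445-.2716,.022+.5624])*1000;n=20;y=.446;dy=2.35/n
for k in range(n):
    d=D/n;print([round(d[0]*np.cos(y)+d[1]*np.sin(y)),round(d[0]*np.sin(y)-d[1]*np.cos(y))],end=" ");y+=dy
print(dy)
```

```text
[20, -23] [23, -20] [25, -17] [27, -14] [28, -11] [30, -8] [30, -4] [30, 0] [30, 3] [30, 7] [29, 10] [27, 13] [26, 17] [23, 19] [21, 22] [18, 24] [15, 26] [12, 28] [9, 29] [5, 30] 0.11750000000000001
```

Call:
{"op": "move_arm", "data": {
  "deltas": [
    {"linear": [20,-23,0],"angular": [0,0,-0.1175]},
    {"linear": [23,-20,0],"angular": [0,0,-0.1175]},
    {"linear": [25,-17,0],"angular": [0,0,-0.1175]},
    {"linear": [27,-14,0],"angular": [0,0,-0.1175]},
    {"linear": [28,-11,0],"angular": [0,0,-0.1175]},
    {"linear": [30,-8,0],"angular": [0,0,-0.1175]},
    {"linear": [30,-4,0],"angular": [0,0,-0.1175]},
    {"linear": [30,0,0],"angular": [0,0,-0.1175]},
    {"linear": [30,3,0],"angular": [0,0,-0.1175]},
    {"linear": [30,7,0],"angular": [0,0,-0.1175]}
  ],
  "gripper": 0.7
}}

```text
time_s: 0.93
eef_pos: [0.3568, -0.2695, 0.2225]
tool_rot: [0.686, 0.728, -0.0, -0.0]
ft_force: [-0.3, 0.0, 0.4]
grip_width: 0.308
gripper_force: 0.0
```

Call:
{"op": "move_arm", "data": {
  "deltas": [
    {"linear": [29,10,0],"angular": [0,0,-0.1175]},
    {"linear": [27,13,0],"angular": [0,0,-0.1175]},
    {"linear": [26,17,0],"angular": [0,0,-0.1175]},
    {"linear": [23,19,0],"angular": [0,0,-0.1175]},
    {"linear": [21,22,0],"angular": [0,0,-0.1175]},
    {"linear": [18,24,0],"angular": [0,0,-0.1175]},
    {"linear": [15,26,0],"angular": [0,0,-0.1175]},
    {"linear": [12,28,0],"angular": [0,0,-0.1175]},
    {"linear": [9,29,0],"angular": [0,0,-0.1175]},
    {"linear": [5,30,0],"angular": [0,0,-0.1175]},
    {"linear": [0,0,0],"angular": [0,0,0]},
    {"linear": [0,0,0],"angular": [0,0,0]}
  ]
}}

```text
time_s: 1.93
eef_pos: [0.442, 0.0211, 0.2224]
tool_rot: [0.169, 0.986, -0.0, -0.0]
ft_force: [-0.3, -0.7, 0.4]
grip_width: 0.303
gripper_force: 0.0
```

```bash
cat >> h.py <<'E'
from scipy.spatial.transform import Rotation as Ro
def snap(env,f):
    o=env.get_obs();c=env.camera_info("wrist");b=env.get_image("wrist");cv2.imwrite(f,b)
    T=Ro.from_quat(o["tool_rot"]).as_matrix()
    print("t",round(o["time_s"],2),"eef",np.round(o["eef_pos"],4),"x",T[:,0].round(3),"z",T[:,2].round(3),"yaw",np.arctan2(T[1,0],T[0,0]).round(4),"q",np.round(o["qpos"],2),"w",o["grip_width"],"F",np.round(o["ft_force"],1))
    return b,c
E
python3 - <<'E'
from bench import env
from h import *
b,c=snap(env,"pics/w1.png")
np.savez("w1.npz",**{k:np.array(v) for k,v in c.items() if k in("intrinsics","R","t")})
E
```

```text
t 1.93 eef [0.442  0.0211 0.2224] x [-0.943  0.333  0.   ] z [-0.001 -0.    -1.   ] yaw 2.8022 q [ 0.02  0.15  2.02 -0.    0.97 -1.21] w 0.30314260228736845 F [-0.3 -0.7  0.4]
```

View pics/w1.png

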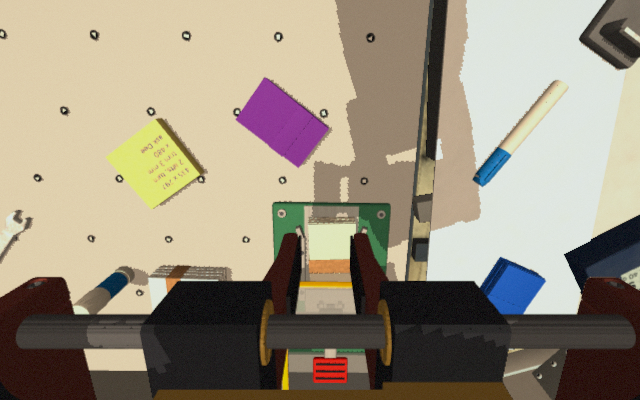

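The wrist view shows the press straight ahead. The base's near edge runs (274,203)-(390,203), the pack's near end is at (309..357,222), and the red plate is at (330,370), with yellow at (340,285). I cast rays through these points.

Run:
```python
from h import *
c=dict(np.load("w1.npz"));b=cv2.imread("pics/w1.png");hsv=cv2.cvtColor(b,cv2.COLOR_BGR2HSV)
m=cv2.inRange(hsv,(0,170,110),(8,255,255));m[:,:300]=0;m[:,360:]=0;m[:350]=0
ys,xs=np.nonzero(m);print("red",len(xs),xs.min(),xs.max(),ys.min(),ys.max(),ray(c,(xs.min()+xs.max())/2,(ys.min()+ys.max())/2,.094).round(4))
g=cv2.inRange(hsv,(50,80,40),(90,255,255))
ys,xs=np.nonzero(g[203:230,260:400]);print("green x",xs.min()+260,xs.max()+260)
w=cv2.inRange(hsv,(25,10,190),(60,90,255));w[:210]=0;w[:,:300]=0;w[:,365:]=0;w[262:]=0
ys,xs=np.nonzero(w)
if len(xs):
  r=cv2.minAreaRect(np.c_[xs,ys].astype(np.float32));print("pack",len(xs),r)
  for p in cv2.boxPoints(r): print(p,ray(c,*p,.033).round(4))
L,R=ray(c,274,203,.01),ray(c,390.5,203,.01);d=(L-R);print("base",L,R,np.linalg.norm(d))
yaw=np.arctan2(d[1],d[0]);
for s in (1,):
  n=np.array([-d[1],d[0]])/np.hypot(*d[:2]);n=n if n[0]>0 else -n
  print("ux",n,"yaw",np.arctan2(n[1],n[0]));M=(L+R)[:2]/2
  print("org",M+.115*n,"plate",M+.167*n)
for p in((309,222),(357,221)):print("pk",ray(c,*p,.033).round(4))
```

```text
red 731 313 346 358 382 [ 0.6355 -0.0435  0.094 ]
green x 273 389
pack 1540 ((331.5, 239.0), (40.0, 47.0), 90.0)
[308. 219.] [ 0.4825 -0.0154  0.033 ]
[355. 219.] [0.5003 0.0352 0.033 ]
[355. 259.] [0.5483 0.0196 0.033 ]
[308. 259.] [ 0.5298 -0.0329  0.033 ]
base [ 0.45738423 -0.05075622  0.01      ] [0.50381055 0.08074976 0.01      ] 0.1394604813526867
ux [ 0.94296234 -0.33289942] yaw -0.3393767110415555
org [ 0.58903806 -0.02328666] plate [ 0.6380721  -0.04059743]
pk [ 0.4863 -0.0156  0.033 ]
pk [0.5034 0.0366 0.033 ]
```

Call:
{"op": "move_arm", "data": {
  "deltas": [
    {"linear": [0,6,38]},
    {"linear": [0,0,38]},
    {"linear": [0,0,38]},
    {"linear": [0,0,38]},
    {"linear": [0,0,30]},
    {"linear": [0,0,16]},
    {"linear": [-10,0,0]},
    {"linear": [-15,0,0]},
    {"linear": [-10,0,0]},
    {"linear": [0,0,0]}
  ]
}}

```text
$.deltas[0]: bad value
```

Run:
```python
from bench import env
from h import *
b,c=snap(env,"pics/w2.png");o=env.get_obs()
X=np.array(o["eef_pos"])[:2]-[.5885,-.0245];print("press",X@[.943,-.333],X@[.333,.943])
```

```text
t 1.98 eef [0.4416 0.0202 0.2224] x [-0.942  0.335  0.001] z [-0.001 -0.    -1.   ] yaw 2.8001 q [ 0.02  0.15  2.02 -0.    0.97 -1.21] w 0.2978876687437145 F [-0.2 -0.6  1.1]
press -0.15330320694082605 -0.007320560013037884
```

View pics/w2.png

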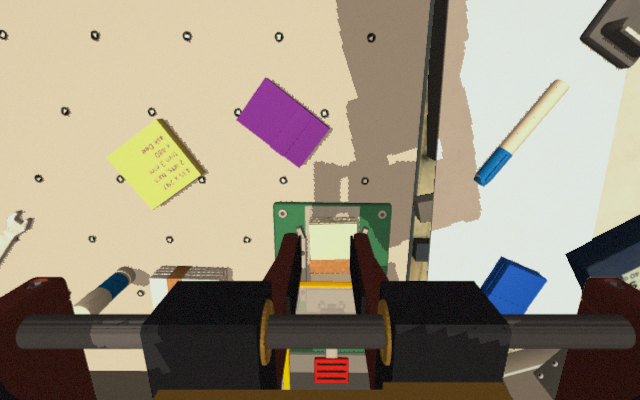

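The move was refused because each row needs "angular", so the picture is the same as before: pack end at (309..357,222). I'll resend it with that field.

Call:
{"op": "move_arm", "data": {
  "deltas": [
    {"linear": [0,7,38],"angular": [0,0,0]},
    {"linear": [0,0,38],"angular": [0,0,0]},
    {"linear": [0,0,38],"angular": [0,0,0]},
    {"linear": [0,0,38],"angular": [0,0,0]},
    {"linear": [0,0,30],"angular": [0,0,0]},
    {"linear": [0,0,16],"angular": [0,0,0]},
    {"linear": [-10,0,0],"angular": [0,0,0]},
    {"linear": [-12,0,0],"angular": [0,0,0]},
    {"linear": [-6,0,0],"angular": [0,0,0]},
    {"linear": [0,0,0],"angular": [0,0,0]}
  ]
}}

```text
time_s: 2.87
eef_pos: [0.4746, 0.0162, 0.0264]
tool_rot: [0.171, 0.985, 0.0, 0.003]
ft_force: [0.6, 1.2, 0.5]
grip_width: 0.297
gripper_force: 0.0
```

Run:
```python
from bench import env
from h import *
b,c=snap(env,"pics/w3.png");o=env.get_obs()
X=np.array(o["eef_pos"])[:2]-[.5885,-.0245];print("press",X@[.943,-.333],X@[.333,.943])
```

```text
t 2.87 eef [0.4746 0.0162 0.0264] x [-0.942  0.337 -0.005] z [ 0.005 -0.    -1.   ] yaw 2.7981 q [ 0.01  0.55  2.06 -0.    0.53 -1.22] w 0.29712384094991434 F [0.6 1.2 0.5]
press -0.12237549491529208 0.00028355811234559057
```

View pics/w3.png

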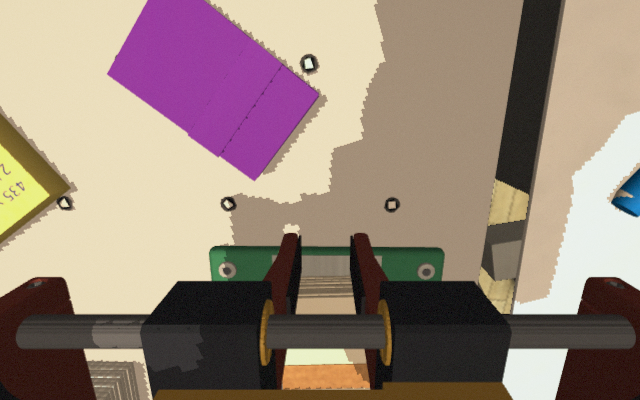

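The pack's near end appears centred between the fingers at about (328,290). I push now.

Call:
{"op": "move_arm", "data": {
  "deltas": [
    {"linear": [-5,1,2],"angular": [0,0,0]},
    {"linear": [-4,0,0],"angular": [0,0,0]},
    {"linear": [-4,0,0],"angular": [0,0,0]},
    {"linear": [-4,0,0],"angular": [0,0,0]},
    {"linear": [-4,0,0],"angular": [0,0,0]},
    {"linear": [-4,0,0],"angular": [0,0,0]},
    {"linear": [-4,0,0],"angular": [0,0,0]},
    {"linear": [-4,0,0],"angular": [0,0,0]},
    {"linear": [-4,0,0],"angular": [0,0,0]},
    {"linear": [-3,0,0],"angular": [0,0,0]},
    {"linear": [0,0,0],"angular": [0,0,0]}
  ]
}}

```text
time_s: 3.83
eef_pos: [0.5097, 0.0045, 0.0227]
tool_rot: [0.17, 0.985, 0.0, 0.001]
ft_force: [-0.2, 0.7, 0.5]
grip_width: 0.303
gripper_force: 0.0
```

Call:
{"op": "move_arm", "data": {
  "deltas": [
    {"linear": [-2,0,0],"angular": [0,0,0]},
    {"linear": [-2,0,0],"angular": [0,0,0]},
    {"linear": [0,0,0],"angular": [0,0,0]}
  ]
}}

```text
time_s: 4.08
eef_pos: [0.5129, 0.0033, 0.0227]
tool_rot: [0.17, 0.985, 0.0, 0.0]
ft_force: [-0.0, -0.3, -0.5]
grip_width: 0.3
gripper_force: 0.0
```

Call:
{"op": "move_arm", "data": {
  "deltas": [
    {"linear": [-1,0,0],"angular": [0,0,0]},
    {"linear": [-1,0,0],"angular": [0,0,0]},
    {"linear": [0,0,0],"angular": [0,0,0]}
  ]
}}

```text
time_s: 4.33
eef_pos: [0.5146, 0.0027, 0.0227]
tool_rot: [0.17, 0.985, 0.0, 0.0]
ft_force: [-0.8, 0.3, -0.4]
grip_width: 0.302
gripper_force: 0.1
```

Call:
{"op": "move_arm", "data": {
  "deltas": [
    {"linear": [-1,0,0],"angular": [0,0,0]},
    {"linear": [-1,0,0],"angular": [0,0,0]},
    {"linear": [0,0,0],"angular": [0,0,0]}
  ]
}}

```text
time_s: 4.58
eef_pos: [0.5166, 0.002, 0.0227]
tool_rot: [0.17, 0.985, 0.0, 0.0]
ft_force: [-0.3, 0.3, 0.3]
grip_width: 0.301
gripper_force: 0.0
```

Call:
{"op": "move_arm", "data": {
  "deltas": [
    {"linear": [-1,0,0],"angular": [0,0,0]},
    {"linear": [-1,0,0],"angular": [0,0,0]},
    {"linear": [0,0,0],"angular": [0,0,0]}
  ]
}}

```text
time_s: 4.83
eef_pos: [0.5183, 0.0014, 0.0227]
tool_rot: [0.17, 0.985, 0.0, -0.0]
ft_force: [-1.4, 0.3, 0.5]
grip_width: 0.3
gripper_force: 0.4
```

Call:
{"op": "move_arm", "data": {
  "deltas": [
    {"linear": [-1,0,0],"angular": [0,0,0]},
    {"linear": [0,0,0],"angular": [0,0,0]}
  ]
}}

```text
time_s: 5.0
eef_pos: [0.5182, 0.0012, 0.0226]
tool_rot: [0.17, 0.985, -0.0, -0.001]
ft_force: [-3.3, 2.4, 3.0]
grip_width: 0.3
gripper_force: 2.2
```

Call:
{"op": "move_arm", "data": {
  "deltas": [
    {"linear": [-1,0,0],"angular": [0,0,0]},
    {"linear": [0,0,0],"angular": [0,0,0]}
  ]
}}

```text
time_s: 5.17
eef_pos: [0.5183, 0.0011, 0.0225]
tool_rot: [0.17, 0.985, -0.0, -0.002]
ft_force: [-6.1, 3.2, 5.8]
grip_width: 0.301
gripper_force: 3.6
```

Run:
```python
from bench import env
from h import *
b=env.get_image("scene");cv2.imwrite("pics/s4.png",cv2.resize(b[150:260,225:355],None,fx=5,fy=5,interpolation=cv2.INTER_CUBIC))
o=env.get_obs();X=np.array(o["eef_pos"])[:2]-[.5885,-.0245];print(o["time_s"],o["ft_force"],"press",X@[.943,-.333],X@[.333,.943])
```

```text
5.2167 [-5.72873389  4.27088605  4.9368166 ] press -0.07476850046917427 0.0008023820770010536
```

View pics/s4.png

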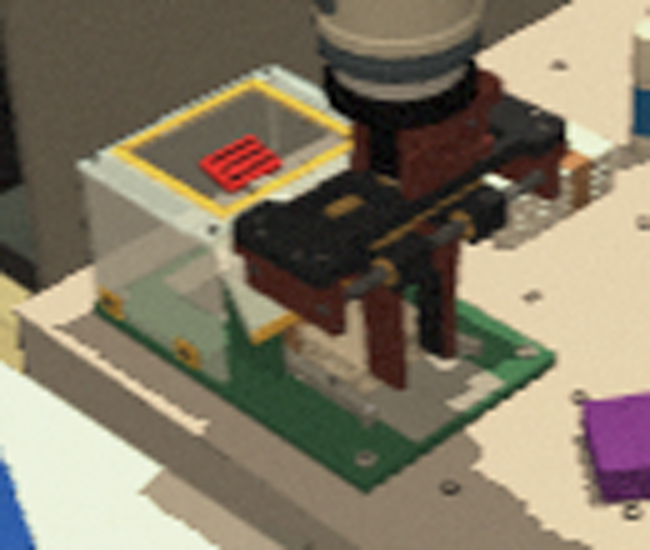

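The fingertips stalled at x = -75 mm with the force rising, exactly where home is predicted; the gripper is clear of the guard. I back off, rise, shut the fingers and go over the cut-out.

Call:
{"op": "move_arm", "data": {
  "deltas": [
    {"linear": [5,0,0],"angular": [0,0,0]},
    {"linear": [15,0,0],"angular": [0,0,0]},
    {"linear": [15,0,-10],"angular": [0,0,0]},
    {"linear": [0,0,-35],"angular": [0,0,0]},
    {"linear": [0,0,-35],"angular": [0,0,0]},
    {"linear": [0,0,-35],"angular": [0,0,0]},
    {"linear": [0,0,-30],"angular": [0,0,0]},
    {"linear": [0,0,0],"angular": [0,0,0]}
  ]
}}

```text
time_s: 5.88
eef_pos: [0.4912, 0.0124, 0.1733]
tool_rot: [0.17, 0.985, 0.001, 0.006]
ft_force: [1.0, 0.3, 0.1]
grip_width: 0.303
gripper_force: 0.0
```

Call:
{"op": "move_arm", "data": {
  "deltas": [
    {"linear": [-25,0,0],"angular": [0,0,0]},
    {"linear": [-35,0,0],"angular": [0,0,0]},
    {"linear": [-35,0,0],"angular": [0,0,0]},
    {"linear": [-35,0,0],"angular": [0,0,0]},
    {"linear": [-28,-1,0],"angular": [0,0,0]},
    {"linear": [0,0,0],"angular": [0,0,0]},
    {"linear": [0,0,0],"angular": [0,0,0]}
  ],
  "gripper": 1
}}

```text
time_s: 6.47
eef_pos: [0.6362, -0.0421, 0.1665]
tool_rot: [0.171, 0.985, -0.0, -0.0]
ft_force: [-1.3, 0.6, -0.1]
grip_width: 0.003
gripper_force: 0.0
```

Run:
```python
from bench import env
from h import *
b,c=snap(env,"pics/w5.png");o=env.get_obs()
X=np.array(o["eef_pos"])[:2]-[.5885,-.0245];print("press",X@[.943,-.333],X@[.333,.943])
# pack near end check
for p in((-65,28),(-65,-28),(-115,72),(13,45),(13,-45)):
    z={-65:.033,-115:.01,13:.104}[p[0]];W=np.array([.5885,-.0245])+p[0]/1e3*np.array([.943,-.333])+p[1]/1e3*np.array([.333,.943]);print(p,proj(c,[*W,z]).round(1))
```

```text
t 6.47 eef [ 0.6362 -0.0421  0.1665] x [-0.942  0.336  0.   ] z [-0. -0. -1.] yaw 2.7988 q [-0.08  0.51  1.64 -0.    1.   -1.31] w 0.0031611377982652586 F [-1.3  0.6 -0.1]
press 0.049410902309821814 -0.0006249888362257569
(-65, 28) [360.6  54.3]
(-65, -28) [293.2  54.6]
(-115, 72) [411.   -5.8]
(13, 45) [392.6 162.9]
(13, -45) [262.5 163.3]
```

View pics/w5.png

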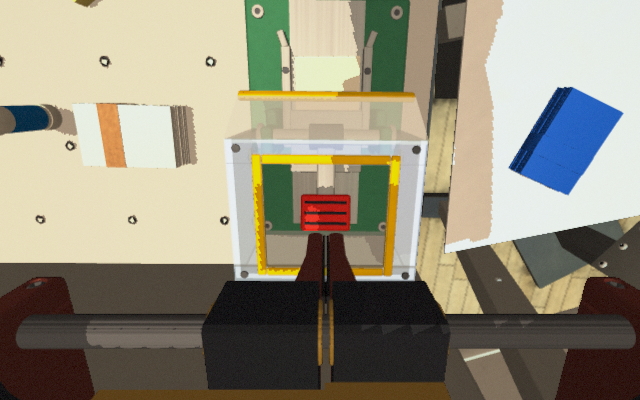

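The rim's near inner corners at (262,163) and (391,163), and the pack's near end at v≈55, match the predictions within 2 px. So the pack is home and the fingertips are centred in the cut-out. I descend.

Call:
{"op": "move_arm", "data": {
  "deltas": [
    {"linear": [-4,0,15],"angular": [0,0,0]},
    {"linear": [0,0,25],"angular": [0,0,0]},
    {"linear": [0,0,20],"angular": [0,0,0]},
    {"linear": [0,0,6],"angular": [0,0,0]},
    {"linear": [0,0,3],"angular": [0,0,0]},
    {"linear": [0,0,3],"angular": [0,0,0]},
    {"linear": [0,0,3],"angular": [0,0,0]},
    {"linear": [0,0,3],"angular": [0,0,0]},
    {"linear": [0,0,3],"angular": [0,0,0]},
    {"linear": [0,0,0],"angular": [0,0,0]}
  ]
}}

```text
time_s: 7.35
eef_pos: [0.6405, -0.0431, 0.0873]
tool_rot: [0.17, 0.985, -0.0, 0.001]
ft_force: [-0.6, -1.4, 2.8]
grip_width: 0.004
gripper_force: 1.1
```

Call:
{"op": "move_arm", "data": {
  "deltas": [
    {"linear": [0,0,3],"angular": [0,0,0]},
    {"linear": [0,0,3],"angular": [0,0,0]},
    {"linear": [0,0,3],"angular": [0,0,0]},
    {"linear": [0,0,2],"angular": [0,0,0]},
    {"linear": [0,0,2],"angular": [0,0,0]},
    {"linear": [0,0,0],"angular": [0,0,0]}
  ]
}}

```text
time_s: 7.85
eef_pos: [0.6414, -0.0432, 0.0743]
tool_rot: [0.17, 0.985, 0.0, 0.002]
ft_force: [4.1, -2.2, 4.5]
grip_width: 0.006
gripper_force: 2.6
```

Call:
{"op": "move_arm", "data": {
  "deltas": [
    {"linear": [0,0,2],"angular": [0,0,0]},
    {"linear": [0,0,2],"angular": [0,0,0]},
    {"linear": [0,0,0],"angular": [0,0,0]}
  ]
}}

```text
time_s: 8.1
eef_pos: [0.6412, -0.0431, 0.0703]
tool_rot: [0.17, 0.985, 0.0, 0.002]
ft_force: [3.7, -3.1, 5.6]
grip_width: 0.002
gripper_force: 2.8
```

Call:
{"op": "move_arm", "data": {
  "deltas": [
    {"linear": [0,0,2],"angular": [0,0,0]},
    {"linear": [0,0,1],"angular": [0,0,0]},
    {"linear": [0,0,0],"angular": [0,0,0]}
  ]
}}

```text
time_s: 8.35
eef_pos: [0.6411, -0.0431, 0.068]
tool_rot: [0.17, 0.985, 0.0, 0.002]
ft_force: [2.2, -2.4, 10.2]
grip_width: 0.004
gripper_force: 5.3
```

Call:
{"op": "move_arm", "data": {
  "deltas": [
    {"linear": [0,0,1],"angular": [0,0,0]},
    {"linear": [0,0,1],"angular": [0,0,0]},
    {"linear": [0,0,0],"angular": [0,0,0]}
  ]
}}

```text
time_s: 8.6
eef_pos: [0.6413, -0.0431, 0.0674]
tool_rot: [0.17, 0.985, 0.0, 0.002]
ft_force: [-2.1, -2.5, 21.8]
grip_width: 0.004
gripper_force: 10.6
```

Call:
{"op": "move_arm", "data": {
  "deltas": [
    {"linear": [0,0,0.5],"angular": [0,0,0]},
    {"linear": [0,0,0],"angular": [0,0,0]},
    {"linear": [0,0,0],"angular": [0,0,0]}
  ]
}}

```text
time_s: 8.85
eef_pos: [0.6413, -0.0431, 0.0674]
tool_rot: [0.17, 0.985, 0.0, 0.002]
ft_force: [-4.6, -1.5, 26.8]
grip_width: 0.005
gripper_force: 12.1
```

Call:
{"op": "move_arm", "data": {
  "deltas": [
    {"linear": [0,0,-4],"angular": [0,0,0]},
    {"linear": [0,0,-10],"angular": [0,0,0]},
    {"linear": [0,0,-25],"angular": [0,0,0]},
    {"linear": [0,0,-35],"angular": [0,0,0]},
    {"linear": [0,0,-35],"angular": [0,0,0]},
    {"linear": [25,0,-15],"angular": [0,0,0]},
    {"linear": [35,0,0],"angular": [0,0,0]},
    {"linear": [35,0,0],"angular": [0,0,0]},
    {"linear": [30,0,0],"angular": [0,0,0]},
    {"linear": [0,0,0],"angular": [0,0,0]},
    {"linear": [0,0,0],"angular": [0,0,0]}
  ]
}}

```text
time_s: 9.77
eef_pos: [0.5201, -0.0003, 0.1881]
tool_rot: [0.17, 0.986, 0.0, -0.001]
ft_force: [0.1, -0.4, -0.5]
grip_width: 0.007
gripper_force: 0.0
```

Run:
```python
from bench import env
from h import *
b,c=snap(env,"pics/w6.png");s=env.get_image("scene")
hsv=cv2.cvtColor(s,cv2.COLOR_BGR2HSV);m=cv2.inRange(hsv,(0,150,90),(8,255,255))|cv2.inRange(hsv,(172,150,90),(180,255,255));m[:150]=0;m[260:]=0;m[:,:240]=0;m[:,310:]=0
ys,xs=np.nonzero(m);u,v=np.median(xs),np.median(ys);sc=env.camera_info("scene");print("red",u,v)
for x,z in((52,94),(55,66)):print(x,z,proj(sc,[.5885+.943*x/1e3,-.0245-.333*x/1e3,z/1e3]))
cv2.imwrite("pics/s6.png",np.vstack([cv2.resize(s[150:250,230:350],(600,300)),cv2.resize(b,(600,300))]) if 0 else np.hstack([cv2.resize(s[150:250,230:350],(400,333)),cv2.resize(b,(400,333))]))
```

```text
t 9.77 eef [ 5.201e-01 -3.000e-04  1.881e-01] x [-0.942  0.334  0.001] z [-0.001  0.    -1.   ] yaw 2.8008 q [-0.02  0.32  1.89  0.    0.94 -1.25] w 0.006660763430363932 F [ 0.1 -0.4 -0.5]
red 273.5 188.5
52 94 [272.58527045 181.5616424 ]
55 66 [272.57582342 189.67497056]
```

View pics/s6.png

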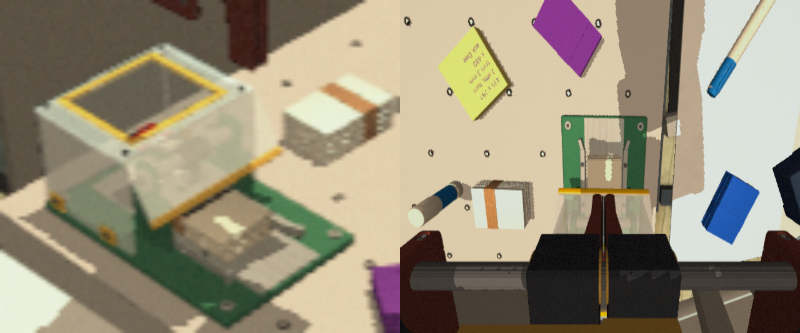

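The plate is down at (273,188), against 189.7 expected for fully down, and it hit a hard stop at 27 N. The pack is home with its near end just outside the guard edge. The bystanders are where they were and the arm is clear, so I hand the job in.

```bash
python3 -c "
from bench import env
print(env.close_job())"
```

```text
the job is handed in; nothing more can be done
None
```

The pack is pushed home against the back stop and clamped with the lever down on its stop; no contact with the guard or other things showed in the forces or pictures, and the job was handed in at about 10 s on the robot's clock.

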